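Clamp a gearbox cover in the drilling fixture

ROBOT

A 6-joint arm with a two-finger parallel gripper is mounted at the origin on the work surface. World frame = base frame: x ahead of the robot, y to its left, z up, the work surface at z = 0. Lengths are in m, angles in degrees, forces in N, time in s.
With the tool pointing down it reaches from about 0.375 to 0.9 m from the base axis. Payload 3.1 kg.
Tool frame: the origin (TCP) lies midway between the tips of the shut fingers; the grasp point (between the pads) lies 19 mm behind it; x points along the fingers, y is the direction in which the jaws open and shut, and the axes are right-handed (so a half turn about x gives the same grasp; the last joint's range is limited). The gripper opens to 87 mm and grips with 3 to 60 N. Pads are 19 mm wide; open, the fingers measure 117 mm over their backs; the gripper's body (75 mm by 190 mm) begins 51 mm behind the grasp point.
Start: joints at [-84.139, 30.224, 82.088, -0, 67.689, -10.227], TCP at [0.173, -0.6, 0.223] pointing down, gripper open.
Joint ranges: [-176.69, 176.69], [-43.24, 126.21], [12.49, 139.97], [-82, 262], [0, 151.66], [-163.58, 163.58]. Speed limits (degrees/s): [159.86, 159.86, 180, 180, 180, 180].

INTERFACE

Orientations are given as a 3x3 rotation matrix whose columns are the frame's x, y, z axes.
In Python, from rig import bot gives the robot as it stands.
- The arm moves only by the tool play_rows, never from a script. Its argument "motion" is a list of rows, each a list of 3 entries, a list of its own where there are three numbers: the shift along the tool's x, y, z in mm, then the turn, a rotation vector about the tool's x, y, z in degrees, then the opening, from 0 (shut) to 1 (fully open). A call has 1 to 8 rows; each row is the pose to reach, as a shift and turn from the pose commanded when the call began, along the tool's axes at that moment; what a row does not reach only later rows make up. A row lasts 1/10 s, in which the tool goes at most 50 mm and 8.59 degrees, less where a joint would pass 70% of its speed; a pose out of reach is approached as far as the arm can. A call with a gripper value outside its range is refused whole. The fingers move at their own pace and stop on an object; the grip force is fixed at half the most. Time passes only in rows, so rows that repeat a pose let the fingers close. It gives the time, the measured TCP pose, the force and the opening at its end, in the units of the state.
- bot.read_state(): the state, without advancing time (a new reading comes with each control period).
- bot.capture(name): name is "side" or "top"; returns a dict with "img" (420x560x3 uint8, blue, green, red), "mtx" (3x3 intrinsics, pixels), "k1" (the pictures are not rectified: a ray, as slopes to the right and down, at radius r is drawn at 1 + k1 r^2 times it, then the intrinsics apply), "rvec" (rotation vector, rad) and "tvec" (3), from world to camera coordinates, as OpenCV has them. Camera axes: x right, y down, z forward; pixel columns grow to the right and rows downward; lengths in m; the calibration is good to about 2 mm. A picture is of the moment at which its call begins. There is no depth.
- bot.hand_in(): hands the job in, once; it reports no verdict.
The state is a dict: "time_s": time; "joint_positions": joint angles; "qvel": joint speeds; "tau": joint torques, N m; "position": TCP position; "tcp_rot": TCP orientation; "force": force on the tool from outside, world axes, zero at the start; "moment": the same for the moment, N m; "opening": opening from 0.0 (shut) to 1.0 (fully open).
Only numpy, scipy, OpenCV 4.12 (cv2) and the standard library are available. Lean on these libraries where they do the work, as an engineer would, in place of code of your own. Each camera call takes 0.05 s, during which the arm holds its last target.

TASK

Clamp the gearbox cover in the drilling fixture, ready for drilling: with the cam lever still up, push the clamp strap round with a finger until it meets its stop above the cover, then press the cam lever fully down and take the hand away. Nothing is to be picked up: the cover stays seated where it lies in its nest, and the things on and around the fixture stay where they are.

Things in the scene. Friction and masses are not known exactly. Their poses are not given: they have to be found in the camera images.
- fixture: Drilling fixture, fixed to the bench: dark steel plate 220 (x) x 270 (y) x 16 mm. Origin at the centre of the plate's underside, z up. In its frame the cover's nest is centred at (0, 45) mm and the clamp's column (60 mm diameter, 70 mm high above the bench, on an 80 mm flange) stands at (0, -80) mm. Six locating pins round the cover reach 42 mm above the bench.
- nest (a point): Centre of the cover's seat, 24 mm above the bench, axes as the fixture's. A seated cover has its origin here.
- clamp_axis (a point): Point on the vertical axis about which the strap swings, 82 mm above the bench (mid-height of the strap's sides), axes as the fixture's.
- strap_swing (a joint): Angle of the clamp strap about the vertical clamp axis. 0: at its stop, pointing along the fixture's +y, with its pad over the cover's boss; it grows counterclockwise seen from above, so at pi/2 the strap points along the fixture's -x. Starts open at 1.2 to 1.75; travel 0 to 1.95. Stays where it is left; about 1.5 N at the nose moves it. The strap carries the cam lever round with it.
- strap_nose (a point): On the strap's centre line at the pad, 125 mm from the clamp axis, mid-height of the strap. The strap is a steel bar 14 mm thick, with its sides from 75 to 89 mm above the bench (2 mm lower at the nose when the lever starts at 0.35), 30 mm wide up to 111 mm from the clamp axis, then 22 mm wide to its rounded end at 141 mm; a hexagon nut stands 8 mm above it at the pad. y of this frame points outward along the strap.
- clamp_pad: Sprung black rubber pad, 18 mm diameter, under the strap's nose; its face is 63.5 mm above the bench with the lever upright (5.5 mm over the cover's boss). Pushing the lever down dips the nose evenly, by 8 mm in all, and presses the pad on the boss with about 9 to 12 N. Origin at the underside of the strap, 75 mm above the bench while the lever is upright.
- cam_lever (a joint): Angle of the cam lever about its level cross-pin on top of the clamp column, 0: upright; it grows as the lever is pushed over and down to the heel side, away from the strap's nose. 1.4: fully down against its stop, 10 degrees above level. Starts at 0.05 to 0.35. Stiff: about 5 to 8 N square to the lever at the middle of the grip moves it all the way; it stays where it is left.
- lever_pivot (a point): Cam lever's cross-pin, on the clamp axis, 106.5 mm above the bench; turns with the strap: y points outward along the strap, so the lever comes down towards -y.
- lever_grip (a point): Centre of the lever's black grip, 100 mm from the cross-pin along the lever. The grip is a round bar 20 mm in diameter, from 63 to 125 mm from the pin; below it a 12 mm rod.
- cover: The part: loose cast aluminium gearbox cover, about 126 (x) x 90 (y) mm, with four drilled ears, a raised middle and a round central boss 38 mm in diameter whose top is 34 mm above its underside (58 mm above the bench when seated); the raised middle is 26 mm high (ribs 31 mm). Origin at the centre of its underside. It already lies in the nest.
- socket: Bystander: steel wrench socket, 23 mm diameter, 40 mm high, standing on the fixture plate. Origin at the centre of its foot.
- bolt: Bystander: hexagon bolt standing on its 19 mm head on the fixture plate, 43 mm high. Origin at the centre of its foot.
- screwdriver: Bystander: screwdriver, 200 mm long, 26 mm thick at the handle, lying on the bench beside the fixture's +x side. Origin under its middle.
- bolt_pot: Bystander: clear open pot of nuts, 84 mm diameter, 60 mm high, on the bench. Origin at the centre of its foot.
- sealant_tube: Bystander: white tube with a black cap, about 155 x 46 x 24 mm, lying on the bench. Origin under its middle.
- knife: Bystander: grey utility knife, about 185 x 26 x 15 mm, lying on the bench. Origin under its middle.
- filter: Bystander: bright stamped steel gearbox filter, about 180 x 120 x 23 mm, lying on the bench. Origin under its middle.
Not all that is in view belongs to the job. What is meant by the cover is not green, and is the larger of those in its own colour.

How it is judged:
By the outcome, as a careful person would: the job done as asked, in the order asked, and still so for the second after the job is handed in, with the robot touching nothing.
It also fails if it takes over 53 s, if anything falls off the work surface, if the arm or the gripper's body presses on something with over 40 N, if the wrist force passes 120 N, or if a joint passes its speed limit or range.

## Working session

There is one attempt and no reset: what is moved stays moved. The work goes in short steps, Python scripts to look and compute and a tool call to move; the robot and the scene stay as the last step left them, time stands still between calls to the robot, and variables do not carry over. Pictures are saved under pics/ and viewed, and the job is handed in when it is done.

Besides the shell and the picture viewer there is one more tool, called as name([rows], argument=value, ...), one row to a line, values as JSON. play_rows: Moves the arm, as the interface text tells. Its arguments: {"type":"object","properties":{"motion":{"type":"array"}},"required":["motion"]}

```bash
ls; mkdir -p pics; python3 - <<'E'
from rig import bot
import cv2
print(bot.read_state())
for n in("side","top"):
    c=bot.capture(n); cv2.imwrite(f"pics/{n}0.png",c["img"]); print(n,c["mtx"],c["k1"],c["rvec"],c["tvec"])
E
```

```text
pics
{'time_s': 0.0, 'joint_positions': array([-8.41393835e+01,  3.02765187e+01,  8.21551063e+01,  4.64153569e-04,
        6.76897917e+01, -1.02275225e+01]), 'qvel': array([-0.08826739, -0.01640627, -0.08243159, -0.11279909,  0.04626397,
        0.06720325]), 'tau': array([-1.75875586e-03, -4.40047324e+01, -1.76593423e+01,  6.29970711e-02,
        5.84542227e-02, -1.75996338e-04]), 'position': array([ 0.17315067, -0.59978547,  0.22160499]), 'tcp_rot': array([[-2.08925407e-04,  2.77112573e-01, -9.60837436e-01],
       [ 2.10880967e-03, -9.60835198e-01, -2.77112387e-01],
       [-9.99997755e-01, -2.08411909e-03, -3.83634790e-04]]), 'force': array([-0.10692322,  0.58081585,  0.26586038]), 'moment': array([ 0.00310307,  0.00832962, -0.00879363]), 'opening': 0.999662247285086}
side [[469.29408974   0.         275.62051157]
 [  0.         469.29408974 209.13462174]
 [  0.           0.           1.        ]] -0.1454719856889201 [ 0.60337476 -2.60911819  1.21470828] [0.52695668 0.26040276 1.01472239]
top [[381.12760325   0.         282.372961  ]
 [  0.         381.12760325 202.85103368]
 [  0.           0.           1.        ]] -0.04186839472448089 [ 2.14517869 -2.17192995  0.14454583] [0.05961496 0.56180913 1.10147234]
```

View pics/side0.png

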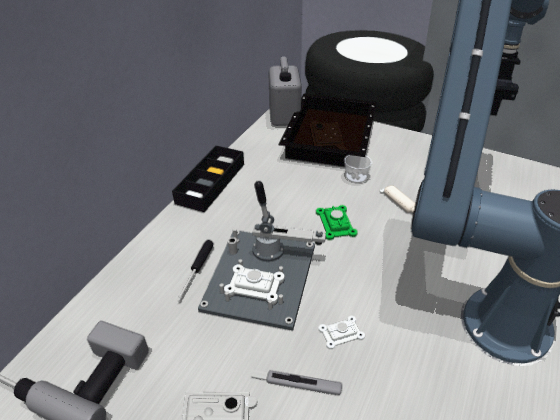

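View pics/top0.png

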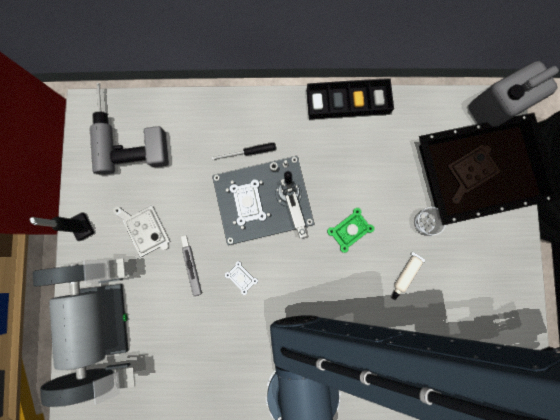

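```bash
cat > h.py <<'E'
import numpy as np,cv2
from rig import bot
def ray(c,uv):
    uv=np.array(uv,float).reshape(-1,2)
    d=np.array([c["k1"],0,0,0,0.])
    n=cv2.undistortPoints(uv.reshape(-1,1,2),c["mtx"],d).reshape(-1,2)
    R=cv2.Rodrigues(np.array(c["rvec"],float))[0]; t=np.array(c["tvec"],float).ravel()
    D=np.c_[n,np.ones(len(n))]@R; return -R.T@t,D
def onz(c,uv,z):
    o,D=ray(c,uv); s=(z-o[2])/D[:,2]; return o+D*s[:,None]
def proj(c,P):
    return cv2.projectPoints(np.array(P,float).reshape(-1,1,3),np.array(c["rvec"],float),np.array(c["tvec"],float),c["mtx"],np.array([c["k1"],0,0,0,0.]))[0].reshape(-1,2)
def tri(c1,u1,c2,u2):
    o1,d1=ray(c1,u1);o2,d2=ray(c2,u2);d1=d1[0];d2=d2[0]
    s=np.linalg.lstsq(np.c_[d1,-d2],o2-o1,rcond=None)[0]
    a=o1+s[0]*d1;b=o2+s[1]*d2; return (a+b)/2,np.linalg.norm(a-b)
def crop(c,name,x0,y0,w,h,k):
    cv2.imwrite("pics/"+name,cv2.resize(c["img"][y0:y0+h,x0:x0+w],None,fx=k,fy=k,interpolation=cv2.INTER_CUBIC))
E
python3 - <<'E'
from h import *
a=bot.capture("top");b=bot.capture("side")
crop(a,"t1.png",205,145,125,105,6);crop(b,"s1.png",190,170,150,160,3.7)
E
```

```text
(no output)
```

View pics/t1.png

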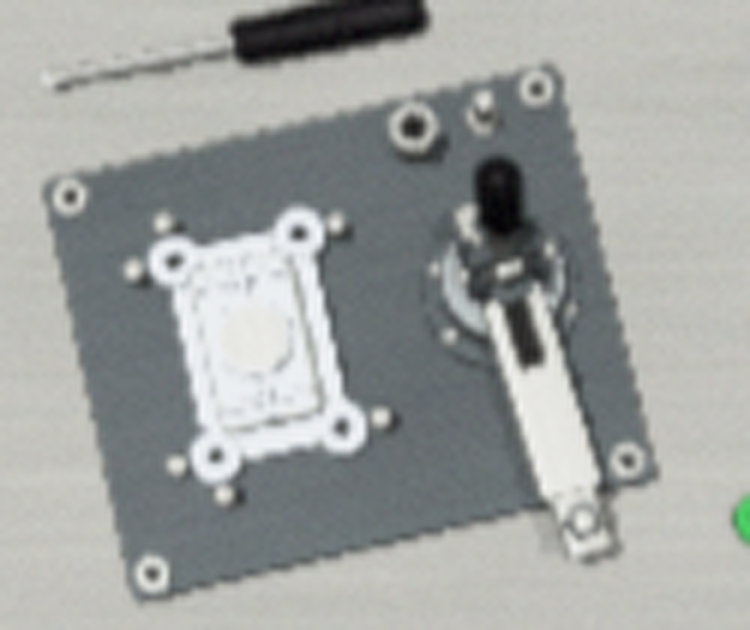

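View pics/s1.png

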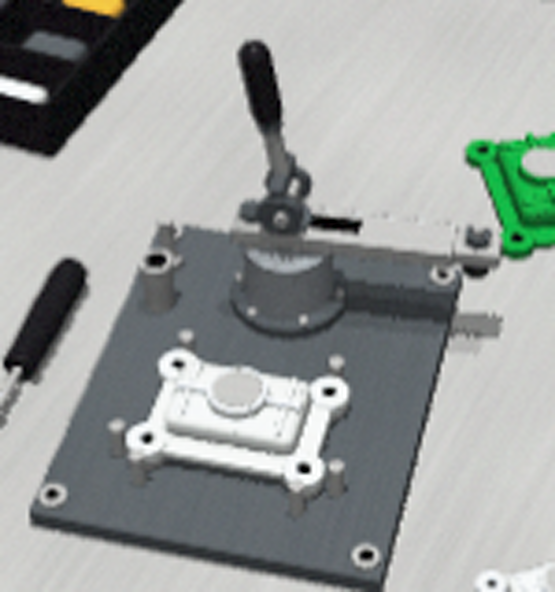

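The candidates for the cover in the top view are the large white one in the nest (247,202), the small white one on the bench (240,277) and the green one (350,230). The white one in the nest fits the description, and the crop shows it seated between the six pins. The strap's nose is at about (302,232) and the lever grip at about (288,177).

```bash
python3 - <<'E'
from h import *
a=bot.capture("top");b=bot.capture("side")
f=lambda p:(np.array(p)+.5)/6-.5+[205,145]
g=lambda p:(np.array(p)+.5)/3.7-.5+[190,170]
# plate by colour
C=onz(a,f([(50,185),(555,68),(655,478),(140,600)]),.016)  # (-x? corners)
print(C.round(4)); print([np.linalg.norm(C[i]-C[(i+1)%4]).round(4) for i in range(4)])
S=onz(a,f([(69,197),(536,89),(628,460),(152,574)]),.016)
print("screws",S.round(4),S.mean(0))
Ss=onz(b,g([(52,494),(365,555),(442,274)]),.016);print("side screws",Ss.round(4))
# fixture axes: +y from right(-y) to left
y=(C[0]-C[1])+(C[3]-C[2]);y/=np.linalg.norm(y);x=(C[0]-C[3])+(C[1]-C[2]);x/=np.linalg.norm(x)
print("x",x,"y",y,"deg",np.degrees(np.arctan2(x[1],x[0])),np.degrees(np.arctan2(-y[0],y[1])))
print("boss top",onz(a,f([(255,338)]),.058),onz(b,g([(238,391)]),.058))
n,e=tri(a,f((582,519)),b,g((479,235)));print("nut top",n,e)
gt,e=tri(a,f((497,168)),b,g((254,47)));print("grip tip",gt,e)
print("socket",onz(a,f([(414,127)]),.056),"bolt",onz(a,f([(484,100)]),.059))
E
```

```text
[[ 0.6524  0.2643  0.016 ]
 [ 0.7105  0.0052  0.016 ]
 [ 0.4988 -0.0413  0.016 ]
 [ 0.441   0.2172  0.016 ]]
[np.float64(0.2656), np.float64(0.2168), np.float64(0.2649), np.float64(0.2166)]
screws [[ 0.646   0.2546  0.016 ]
 [ 0.6996  0.0152  0.016 ]
 [ 0.508  -0.0279  0.016 ]
 [ 0.4538  0.2113  0.016 ]] [0.57686772 0.11327349 0.016     ]
side screws [[ 0.6461  0.2505  0.016 ]
 [ 0.4542  0.2075  0.016 ]
 [ 0.5076 -0.0318  0.016 ]]
x [0.97636114 0.21614563 0.        ] y [-0.218684    0.97579573  0.        ] deg 12.482747385999192 12.631749667078584
boss top [[0.56659321 0.15598564 0.058     ]] [[0.56412552 0.1579031  0.058     ]]
nut top [ 4.73053473e-01 -3.11402156e-04  9.34022745e-02] 0.003259799462956133
grip tip [0.6119841  0.03956431 0.22674375] 0.004886679129431576
socket [[0.67120713 0.07746306 0.056     ]] bolt [[0.68375452 0.04270211 0.059     ]]
```

```bash
cat >> h.py <<'E'
from scipy.spatial.transform import Rotation as Ro
O=np.array([.5765,.1125]);TH=np.radians(12.6)
X=np.array([np.cos(TH),np.sin(TH)]);Y=np.array([-X[1],X[0]]);AX=O-.08*Y
def push(th,r,off,z):  # finger centre beside strap at strap angle th (ccw side)
    u=np.cos(th)*Y-np.sin(th)*X; n=-np.sin(th)*Y-np.cos(th)*X
    return np.r_[AX+r*u+off*n,z], np.degrees(TH)+np.degrees(th)
def goal(P,yaw):
    s=bot.read_state();R=s["tcp_rot"]
    q=np.radians(yaw);y=np.array([np.cos(q),np.sin(q),0]);x=np.array([0,0,-1.]);G=np.c_[x,y,np.cross(x,y)]
    return (R.T@(np.array(P)-s["position"])*1000).round(1), np.degrees(Ro.from_matrix(R.T@G).as_rotvec()).round(1)
E
python3 -c "
from h import *
p,y=push(1.63,.126,.040,.222);print(AX,p,y,goal(p,y))"
```

```text
[0.59395146 0.03442666] [ 0.48384792 -0.03873897  0.222     ] 105.99212060632418 (array([   0.6, -453.5, -454.1]), array([-1.799e+02, -1.000e-01, -0.000e+00]))
```

play_rows([
  [[0,-50,-50],[-8,0,0],0],
  [[0,-80,-80],[-16,0,0],0],
  [[0,-110,-110],[-24,0,0],0],
  [[0,-140,-140],[-32,0,0],0],
  [[0,-170,-170],[-40,0,0],0],
  [[0,-200,-200],[-48,0,0],0],
  [[0,-230,-230],[-56,0,0],0],
  [[0,-260,-260],[-64,0,0],0],
])

```text
time_s: 1.1
position: [0.3516, -0.2772, 0.2228]
tcp_rot: [[0.0, 0.986, -0.167], [-0.0, -0.167, -0.986], [-1.0, 0.001, 0.0]]
force: [1.3, 0.2, 1.2]
opening: 0.356
```

```bash
python3 -c "
from h import *
p,y=push(1.63,.126,.040,.222);print(p,y,goal(p,y))"
```

```text
[ 0.48384792 -0.03873897  0.222     ] 105.99212060632418 (array([   0.7,   90.6, -257.1]), array([-115.6,    0. ,    0. ]))
```

play_rows([
  [[0,12,-34],[-8,0,0],0],
  [[0,24,-68],[-16,0,0],0],
  [[0,36,-102],[-24,0,0],0],
  [[0,48,-136],[-32,0,0],0],
  [[0,60,-170],[-40,0,0],0],
  [[0,72,-204],[-48,0,0],0],
  [[0,84,-238],[-56,0,0],0],
  [[0,91,-257],[-64,0,0],0],
])

```text
time_s: 1.9
position: [0.4859, -0.0389, 0.2227]
tcp_rot: [[0.001, 0.58, 0.814], [0.0, 0.814, -0.58], [-1.0, 0.001, 0.001]]
force: [0.1, 0.0, -0.1]
opening: 0.003
```

play_rows([
  [[0,0,0],[-8,0,0],0],
  [[0,0,0],[-16,0,0],0],
  [[0,0,0],[-24,0,0],0],
  [[0,0,0],[-32,0,0],0],
  [[0,0,0],[-40,0,0],0],
  [[0,0,0],[-48,0,0],0],
  [[0,0,0],[-51,0,0],0],
  [[0,0,0],[-51,0,0],0],
])

```text
time_s: 2.7
position: [0.4849, -0.0411, 0.2226]
tcp_rot: [[0.0, -0.26, 0.966], [-0.0, 0.966, 0.26], [-1.0, -0.0, 0.0]]
force: [-0.1, -0.3, -0.9]
opening: 0.006
```

```bash
python3 -c "
from h import *
p,y=push(1.63,.126,.040,.068);print(p,y,goal(p,y))
a=bot.capture('top');b=bot.capture('side')
crop(a,'t2.png',205,145,150,140,5);crop(b,'s2.png',190,100,200,220,2.7)
print(proj(a,bot.read_state()['position']),proj(b,bot.read_state()['position']))"
```

```text
[ 0.48384792 -0.03873897  0.068     ] 105.99212060632418 (array([154.6,   2.6,  -0.4]), array([-0.9,  0. ,  0. ]))
[[321.08647851 223.92123741]] [[323.18606325 178.93244426]]
```

View pics/s2.png

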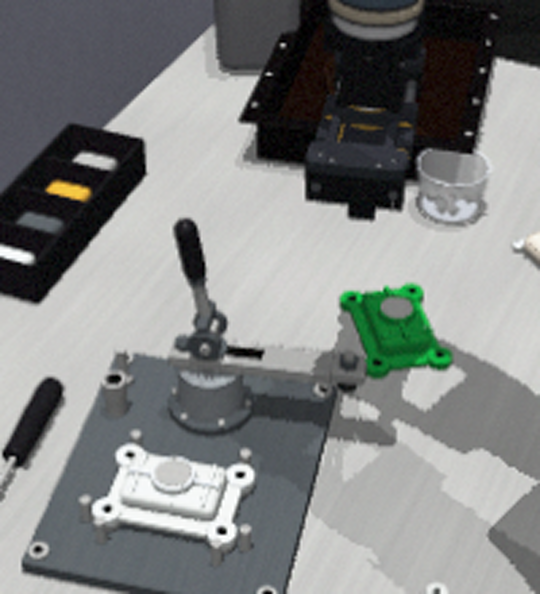

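View pics/t2.png

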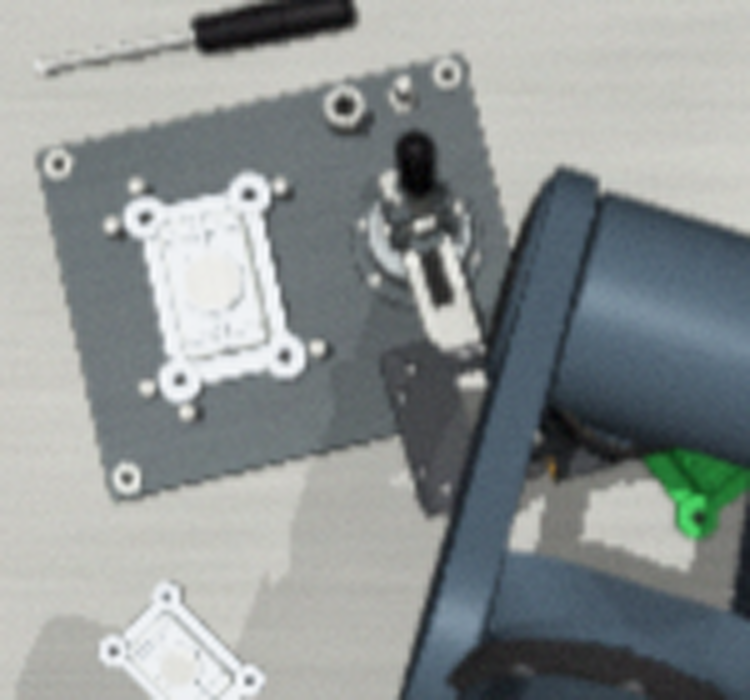

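The fingers are shut and the calibration agrees: the fingertip projects at (323,179) and is seen there. It stands on the far (-y) side of the nose. Next I go down beside it.

play_rows([
  [[40,0,0],[0,0,0],0],
  [[80,0,0],[0,0,0],0],
  [[115,0,0],[0,0,0],0],
  [[140,0,0],[0,0,0],0],
  [[154,0,0],[0,0,0],0],
  [[154,0,0],[0,0,0],0],
])

```text
time_s: 3.4
position: [0.4836, -0.0408, 0.0667]
tcp_rot: [[-0.004, -0.259, 0.966], [0.001, 0.966, 0.259], [-1.0, 0.002, -0.004]]
force: [-0.1, -0.5, -0.1]
opening: 0.006
```

```bash
python3 -c "
from h import *
b=bot.capture('side')
crop(b,'s3.png',190,100,200,220,2.7)
for th in np.arange(1.63,-.1,-.2): 
    p,y=push(th,.126,.026,.068);print(round(th,2),p.round(4),round(y,1),goal(p,y))"
```

```text
1.63 [ 0.48   -0.0253  0.068 ] 106.0 (array([-0.1, 16.3, -0.2]), array([-0.9, -0.1, -0.1]))
1.43 [ 0.4704 -0.0015  0.068 ] 94.5 (array([-0.1, 41.8, -3.3]), array([10.5, -0.1, -0.1]))
1.23 [0.4657 0.0238 0.068 ] 83.1 (array([-0.1, 67.4, -1.2]), array([22. , -0.1, -0. ]))
1.03 [0.4662 0.0495 0.068 ] 71.6 (array([-0.1, 92.1,  5.9]), array([33.4, -0.1, -0. ]))
0.83 [0.4717 0.0746 0.068 ] 60.2 (array([-1.000e-01,  1.149e+02,  1.770e+01]), array([44.9, -0.1, -0. ]))
0.63 [0.4821 0.0981 0.068 ] 48.7 (array([-1.000e-01,  1.349e+02,  3.390e+01]), array([56.4, -0.1, -0. ]))
0.43 [0.497 0.119 0.068] 37.2 (array([-1.000e-01,  1.513e+02,  5.370e+01]), array([67.8, -0.1,  0. ]))
0.23 [0.5157 0.1366 0.068 ] 25.8 (array([-1.000e-01,  1.634e+02,  7.630e+01]), array([79.3, -0.1,  0. ]))
0.03 [0.5376 0.1501 0.068 ] 14.3 (array([-1.000e-01,  1.707e+02,  1.009e+02]), array([90.7, -0.1,  0. ]))
```

View pics/s3.png

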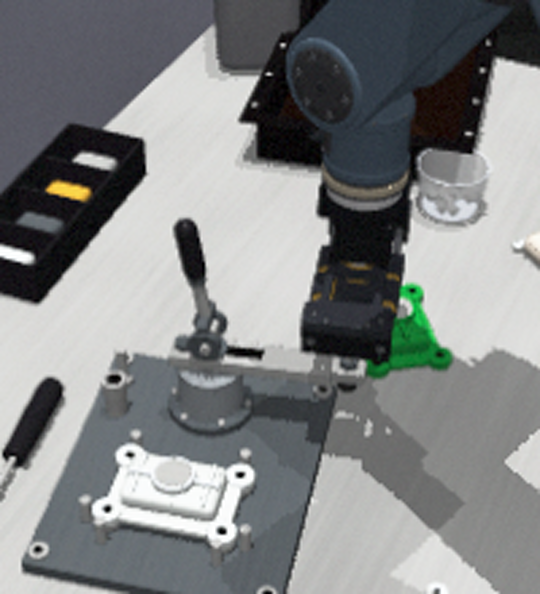

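play_rows([
  [[0,9,0],[-1,0,0],0],
  [[0,16,0],[-1,0,0],0],
  [[0,25,-2],[3,0,0],0],
  [[0,33,-3],[7,0,0],0],
  [[0,42,-3],[10,0,0],0],
  [[0,50,-3],[14,0,0],0],
  [[0,59,-2],[18,0,0],0],
  [[0,67,-1],[22,0,0],0],
])

```text
time_s: 4.25
position: [0.4667, 0.024, 0.0697]
tcp_rot: [[0.002, 0.122, 0.992], [-0.001, 0.992, -0.122], [-1.0, -0.0, 0.002]]
force: [0.9, -1.0, 0.4]
opening: 0.004
```

```bash
python3 -c "
from h import *
b=bot.capture('side')
crop(b,'s4.png',190,100,200,220,2.7)
for th in np.arange(1.13,-.1,-.1): 
    p,y=push(th,.126,.026,.068);print(round(th,2),p.round(4),round(y,1),goal(p,y))"
```

```text
1.13 [0.4653 0.0367 0.068 ] 77.3 (array([ 1.6, 11.4, -2.4]), array([ 5.5,  0.1, -0. ]))
1.03 [0.4662 0.0495 0.068 ] 71.6 (array([ 1.6, 24.3, -3.1]), array([11.3,  0.1, -0. ]))
0.93 [0.4683 0.0622 0.068 ] 65.9 (array([ 1.6, 37.1, -2.6]), array([17. ,  0.1, -0. ]))
0.83 [0.4717 0.0746 0.068 ] 60.2 (array([ 1.6, 49.9, -0.7]), array([22.7,  0.1, -0. ]))
0.73 [0.4763 0.0866 0.068 ] 54.4 (array([ 1.6, 62.3,  2.4]), array([28.5,  0.1, -0. ]))
0.63 [0.4821 0.0981 0.068 ] 48.7 (array([ 1.7, 74.4,  6.7]), array([34.2,  0.1, -0. ]))
0.53 [0.489  0.1089 0.068 ] 43.0 (array([ 1.7, 86.1, 12.2]), array([39.9,  0.1, -0. ]))
0.43 [0.497 0.119 0.068] 37.2 (array([ 1.7, 97.1, 18.9]), array([45.7,  0.1, -0. ]))
0.33 [0.5059 0.1283 0.068 ] 31.5 (array([  1.7, 107.4,  26.6]), array([51.4,  0.1, -0. ]))
0.23 [0.5157 0.1366 0.068 ] 25.8 (array([  1.7, 116.8,  35.3]), array([57.1,  0.1, -0.1]))
0.13 [0.5263 0.1439 0.068 ] 20.0 (array([  1.7, 125.4,  44.9]), array([62.8,  0.1, -0.1]))
0.03 [0.5376 0.1501 0.068 ] 14.3 (array([  1.7, 132.9,  55.3]), array([68.6,  0.1, -0.1]))
-0.07 [0.5494 0.1551 0.068 ] 8.6 (array([  1.8, 139.4,  66.4]), array([74.3,  0.1, -0.1]))
```

View pics/s4.png

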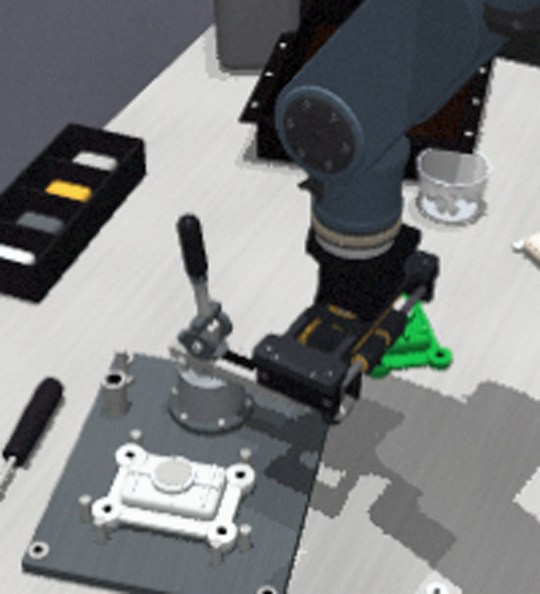

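The strap is swinging round with about 1.4 N, as expected, so I keep going.

play_rows([
  [[1,11,-2],[5,0,0],0],
  [[1,24,-3],[11,0,0],0],
  [[1,37,-3],[17,0,0],0],
  [[1,50,-1],[23,0,0],0],
  [[1,62,2],[28,0,0],0],
  [[1,74,7],[34,0,0],0],
  [[1,86,12],[40,0,0],0],
  [[1,97,19],[46,0,0],0],
])

```text
time_s: 5.1
position: [0.4961, 0.1181, 0.0683]
tcp_rot: [[-0.001, 0.799, 0.601], [-0.0, 0.601, -0.799], [-1.0, -0.001, -0.0]]
force: [-0.8, -1.1, 0.7]
opening: 0.002
```

```bash
python3 -c "
from h import *
for th in np.arange(.38,-.1,-.05): 
    p,y=push(th,.126,.026,.068);print(round(th,2),p.round(4),round(y,1),goal(p,y))"
```

```text
0.38 [0.5014 0.1237 0.068 ] 34.4 (array([ 0.3,  7.6, -1.3]), array([ 2.6, -0. ,  0.1]))
0.33 [0.5059 0.1283 0.068 ] 31.5 (array([ 0.3, 13.9, -2.2]), array([ 5.5, -0. ,  0.1]))
0.28 [0.5107 0.1325 0.068 ] 28.6 (array([ 0.3, 20.4, -2.7]), array([ 8.3, -0. ,  0.1]))
0.23 [0.5157 0.1366 0.068 ] 25.8 (array([ 0.3, 26.8, -2.9]), array([11.2, -0. ,  0.1]))
0.18 [0.5209 0.1404 0.068 ] 22.9 (array([ 0.3, 33.2, -2.8]), array([14.1, -0. ,  0.1]))
0.13 [0.5263 0.1439 0.068 ] 20.0 (array([ 0.3, 39.6, -2.4]), array([16.9, -0. ,  0.1]))
0.08 [0.5319 0.1471 0.068 ] 17.2 (array([ 0.3, 46. , -1.6]), array([19.8, -0. ,  0.1]))
0.03 [0.5376 0.1501 0.068 ] 14.3 (array([ 0.3, 52.4, -0.6]), array([22.6, -0. ,  0.1]))
-0.02 [0.5434 0.1528 0.068 ] 11.5 (array([ 0.3, 58.6,  0.8]), array([25.5, -0. ,  0.1]))
-0.07 [0.5494 0.1551 0.068 ] 8.6 (array([ 0.3, 64.9,  2.5]), array([28.4, -0. ,  0.1]))
```

play_rows([
  [[0,8,-1],[3,0,0],0],
  [[0,16,-2],[6,0,0],0],
  [[0,24,-3],[10,0,0],0],
  [[0,31,-3],[13,0,0],0],
  [[0,38,-2.5],[17,0,0],0],
  [[0,44,-2],[20,0,0],0],
  [[0,48,-1.5],[22,0,0],0],
  [[0,51,-1],[23,0,0],0],
])

```text
time_s: 5.9
position: [0.5366, 0.1493, 0.0683]
tcp_rot: [[-0.0, 0.97, 0.244], [-0.0, 0.244, -0.97], [-1.0, -0.0, 0.0]]
force: [-1.1, -0.1, 1.4]
opening: 0.004
```

play_rows([
  [[0,1.5,0],[0.5,0,0],0],
  [[0,3,0],[1,0,0],0],
])

```text
time_s: 6.1
position: [0.5395, 0.1499, 0.0678]
tcp_rot: [[-0.001, 0.974, 0.227], [0.0, 0.227, -0.974], [-1.0, -0.001, -0.0]]
force: [-1.3, 1.2, 0.3]
opening: 0.004
```

play_rows([
  [[0,1.5,0],[0.3,0,0],0],
  [[0,3,0],[0.5,0,0],0],
])

```text
time_s: 6.3
position: [0.5427, 0.1504, 0.0675]
tcp_rot: [[-0.001, 0.976, 0.218], [0.0, 0.218, -0.976], [-1.0, -0.0, -0.0]]
force: [-1.0, 0.7, -0.0]
opening: 0.003
```

play_rows([
  [[0,1,0],[0,0,0],0],
  [[0,2,0],[0,0,0],0],
])

```text
time_s: 6.5
position: [0.5448, 0.1507, 0.0675]
tcp_rot: [[-0.0, 0.976, 0.218], [0.0, 0.218, -0.976], [-1.0, -0.0, -0.0]]
force: [-1.8, 0.7, 0.6]
opening: 0.005
```

play_rows([
  [[0,1,0],[0,0,0],0],
  [[0,2,0],[0,0,0],0],
  [[0,2,0],[0,0,0],0],
])

```text
time_s: 6.8
position: [0.5465, 0.1511, 0.0674]
tcp_rot: [[-0.001, 0.976, 0.218], [-0.0, 0.218, -0.976], [-1.0, -0.001, -0.0]]
force: [-1.7, 0.8, 0.5]
opening: 0.001
```

```bash
python3 -c "
from h import *
b=bot.capture('side');a=bot.capture('top');print(bot.read_state()['force'])
crop(b,'s5.png',190,120,180,200,3);crop(a,'t5.png',205,145,125,105,6)"
```

```text
[-2.69064309  1.64671787  0.21660506]
```

View pics/s5.png

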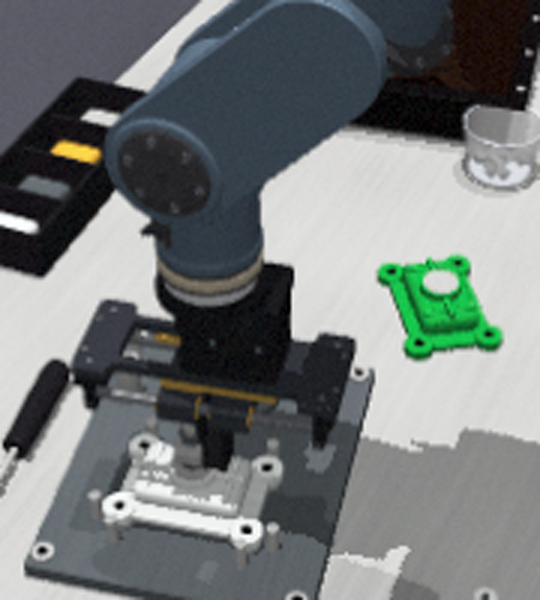

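View pics/t5.png

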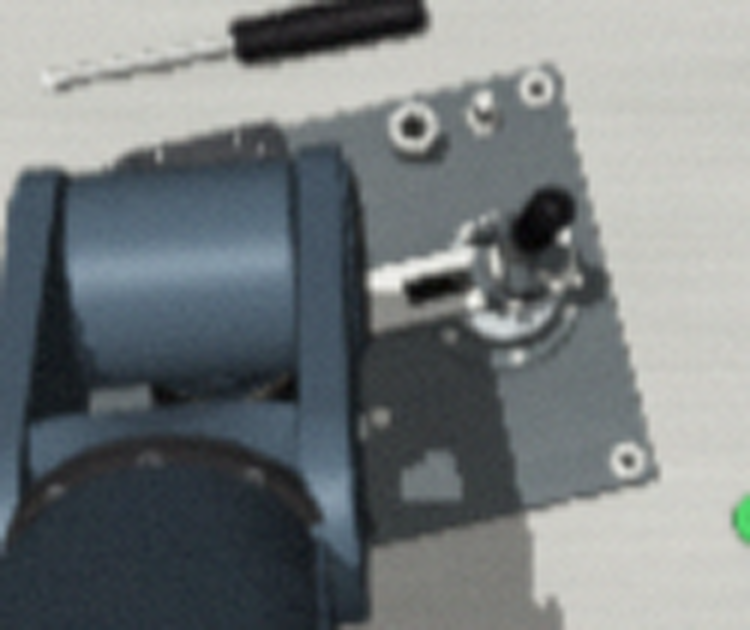

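The finger is beside the nose, but the force hasn't clearly risen yet. I keep pushing gently until it does.

play_rows([
  [[0,1,0],[0,0,0],0],
  [[0,2,0],[0,0,0],0],
  [[0,3,0],[0,0,0],0],
  [[0,3,0],[0,0,0],0],
])

```text
time_s: 7.3
position: [0.5469, 0.1513, 0.0672]
tcp_rot: [[-0.006, 0.976, 0.218], [-0.001, 0.218, -0.976], [-1.0, -0.006, -0.0]]
force: [-5.4, -0.2, 3.6]
opening: 0.006
```

play_rows([
  [[0,1,0],[0,0,0],0],
  [[0,2,0],[0,0,0],0],
  [[0,2,0],[0,0,0],0],
])

```text
time_s: 7.6
position: [0.5471, 0.1514, 0.0671]
tcp_rot: [[-0.01, 0.976, 0.219], [-0.002, 0.219, -0.976], [-1.0, -0.01, -0.0]]
force: [-9.1, -1.3, 5.8]
opening: 0.003
```

That's the stop: the force rose to about 9 N with no further motion. Now I back off and rise.

play_rows([
  [[0,-10,0],[0,0,0],0],
  [[0,-25,0],[0,0,0],0],
  [[-30,-25,0],[0,0,0],0],
  [[-75,-25,0],[0,0,0],0],
  [[-120,-25,0],[0,0,0],0],
  [[-140,-25,0],[0,0,0],0],
  [[-140,-25,0],[0,0,0],0],
])

```text
time_s: 8.3
position: [0.5314, 0.147, 0.2118]
tcp_rot: [[0.013, 0.976, 0.218], [0.001, 0.218, -0.976], [-1.0, 0.013, 0.002]]
force: [0.7, -0.9, -0.3]
opening: 0.007
```

```bash
python3 -c "
from h import *
b=bot.capture('side');a=bot.capture('top');print(bot.read_state()['force'])
crop(b,'s6.png',190,120,180,200,3);crop(a,'t6.png',205,145,125,105,6)"
```

```text
[ 0.54304705 -0.27611983 -0.89925692]
```

View pics/s6.png

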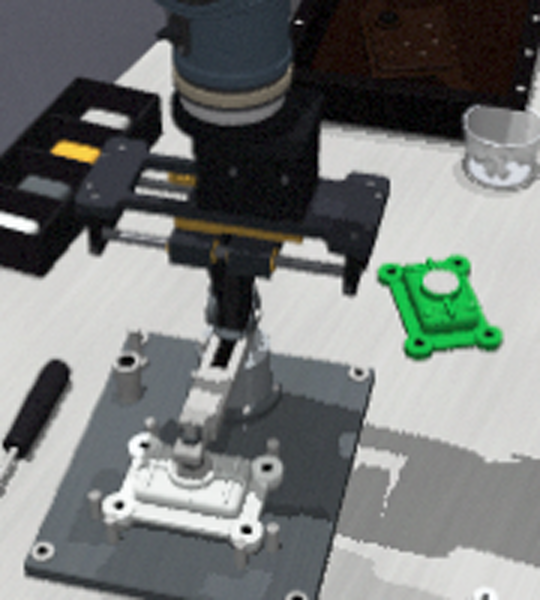

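View pics/t6.png

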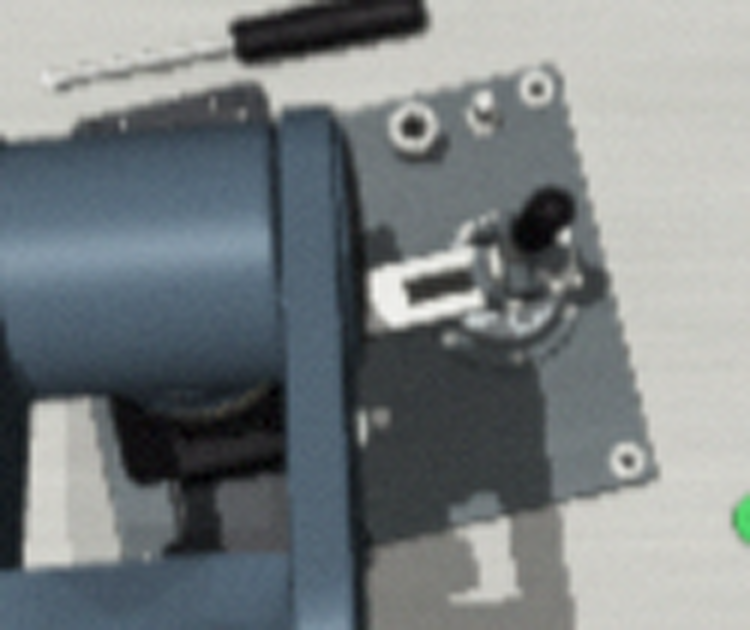

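The strap is over the boss (pad on the boss at about (253,272) in the side view) and the cover is still seated. Next I measure the lever.

```bash
python3 -c "
from h import *
a=bot.capture('top')
f=lambda p:(np.array(p)+.5)/6-.5+[205,145]
for n,p,z in(('tip',(550,203),.227),('grip low',(527,240),.172),('slot outer end',(408,289),.089),('strap edgeN',(375,270),.089),('strap edgeS',(390,327),.089)):
    w=onz(a,f([p]),z)[0]; d=w[:2]-AX; print(n,w.round(4),(d@X).round(4),(d@Y).round(4))
s=bot.read_state(); d=s['position'][:2]-AX; print('tcp',d@X,d@Y)
for th in np.arange(.15,1.5,.15): print(round(th,2),goal(np.r_[AX+Y*(-.1*np.sin(th)+.01*np.cos(th)+.0095),.1065+.1*np.cos(th)+.01*np.sin(th)],12.6))
"
```

```text
tip [0.5992 0.0186 0.227 ] 0.0016 -0.0166
grip low [0.5934 0.0265 0.172 ] -0.0023 -0.0076
slot outer end [0.5851 0.0806 0.089 ] 0.0014 0.047
strap edgeN [0.5944 0.0962 0.089 ] 0.0139 0.0602
strap edgeS [0.5669 0.0893 0.089 ] -0.0144 0.0594
tcp -0.040775691487857084 0.1240867691600553
0.15 (array([-1.000e-01,  4.080e+01,  1.196e+02]), array([-0.,  0.,  0.]))
0.3 (array([  1.8,  40.8, 134.6]), array([-0.,  0.,  0.]))
0.45 (array([  5.9,  40.8, 149.1]), array([-0.,  0.,  0.]))
0.6 (array([ 12.1,  40.8, 162.8]), array([-0.,  0.,  0.]))
0.75 (array([ 20.3,  40.8, 175.4]), array([-0.,  0.,  0.]))
0.9 (array([ 30.3,  40.8, 186.7]), array([-0.,  0.,  0.]))
1.05 (array([ 41.8,  40.8, 196.3]), array([-0.,  0.,  0.]))
1.2 (array([ 54.7,  40.9, 204.1]), array([-0.,  0.,  0.]))
1.35 (array([ 68.6,  40.9, 210. ]), array([-0.,  0.,  0.]))
1.5 (array([ 83.2,  40.9, 213.6]), array([-0.,  0.,  0.]))
```

play_rows([
  [[0,20,20],[0,0,0],0],
  [[0,41,50],[0,0,0],0],
  [[0,41,80],[0,0,0],0],
  [[0,41,95],[0,0,0],0],
  [[0,41,95],[0,0,0],0],
])

```text
time_s: 8.95
position: [0.5875, 0.0613, 0.2057]
tcp_rot: [[-0.003, 0.977, 0.215], [0.0, 0.215, -0.977], [-1.0, -0.003, -0.001]]
force: [-0.3, 0.7, -0.9]
opening: 0.005
```

```bash
python3 -c "
from h import *
b=bot.capture('side');a=bot.capture('top');print(bot.read_state()['force'])
crop(b,'s7.png',190,120,180,200,3);crop(a,'t7.png',205,145,125,105,6)
for th in np.arange(.15,1.5,.15): print(round(th,2),goal(np.r_[AX+Y*(-.1*np.sin(th)+.01*np.cos(th)+.0095),.1065+.1*np.cos(th)+.01*np.sin(th)],12.6))
"
```

```text
[-0.00196047 -0.1311402   0.498758  ]
0.15 (array([-0.5,  0.6, 25.5]), array([-0.1, -0.1,  0.1]))
0.3 (array([ 1.4,  0.7, 40.5]), array([-0.1, -0.1,  0.1]))
0.45 (array([ 5.5,  0.7, 55. ]), array([-0.1, -0.1,  0.1]))
0.6 (array([11.7,  0.7, 68.7]), array([-0.1, -0.1,  0.1]))
0.75 (array([19.8,  0.7, 81.3]), array([-0.1, -0.1,  0.1]))
0.9 (array([29.8,  0.8, 92.6]), array([-0.1, -0.1,  0.1]))
1.05 (array([ 41.4,   0.8, 102.3]), array([-0.1, -0.1,  0.1]))
1.2 (array([ 54.2,   0.8, 110.1]), array([-0.1, -0.1,  0.1]))
1.35 (array([ 68.1,   0.9, 115.9]), array([-0.1, -0.1,  0.1]))
1.5 (array([ 82.7,   0.9, 119.6]), array([-0.1, -0.1,  0.1]))
```

View pics/s7.png

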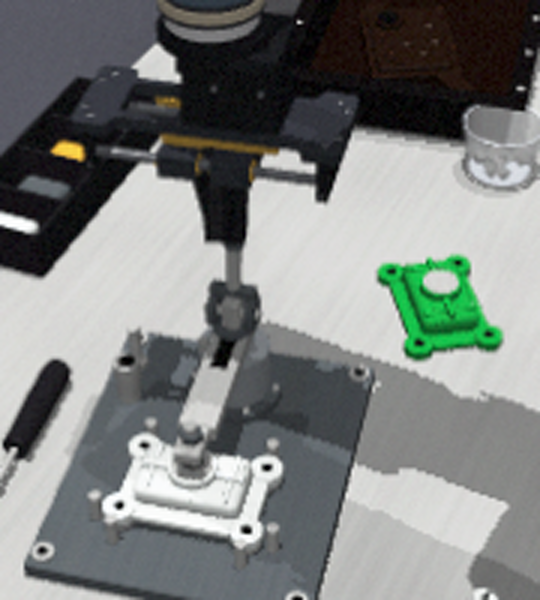

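View pics/t7.png

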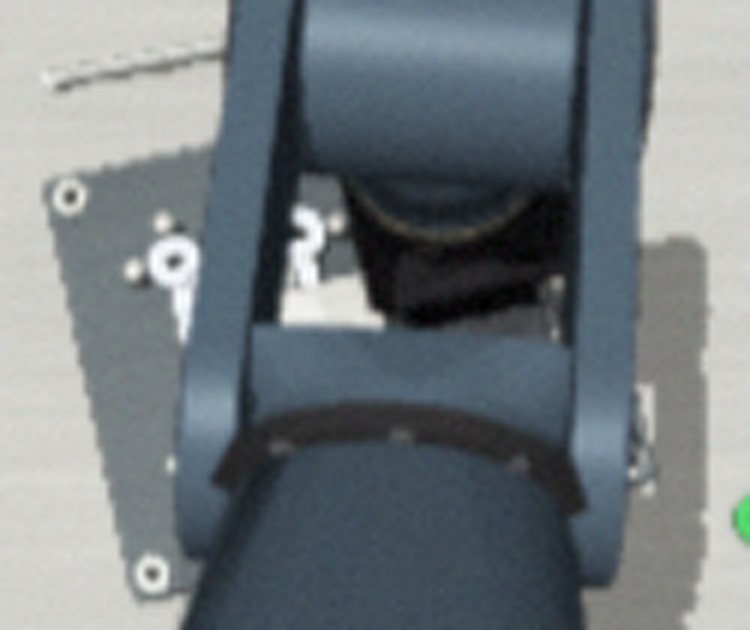

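The finger is lined up squarely in front of the lever in the side view. Now I push it along the arc.

play_rows([
  [[0,0,10],[0,0,0],0],
  [[0,0,20],[0,0,0],0],
  [[0,0.5,28],[0,0,0],0],
  [[1,0.5,36],[0,0,0],0],
  [[3,0.5,46],[0,0,0],0],
  [[5.5,0.5,55],[0,0,0],0],
  [[9,0.5,63],[0,0,0],0],
  [[12,0.5,69],[0,0,0],0],
])

```text
time_s: 9.85
position: [0.6031, -0.0039, 0.1952]
tcp_rot: [[-0.001, 0.976, 0.217], [0.002, 0.217, -0.976], [-1.0, -0.001, -0.002]]
force: [-0.9, 4.9, 0.6]
opening: 0.005
```

```bash
python3 -c "
from h import *
b=bot.capture('side')
crop(b,'s8.png',190,120,180,200,3)
for th in np.arange(.6,1.56,.1): print(round(th,2),goal(np.r_[AX+Y*(-.1*np.sin(th)+.01*np.cos(th)+.0095),.1065+.1*np.cos(th)+.01*np.sin(th)],12.6))
"
```

```text
0.6 (array([ 0. , -0.6, -1.6]), array([-0.1, -0.1,  0.1]))
0.7 (array([ 5.3, -0.5,  6.9]), array([-0.1, -0.1,  0.1]))
0.8 (array([11.3, -0.5, 14.9]), array([-0.1, -0.1,  0.1]))
0.9 (array([18.2, -0.5, 22.3]), array([-0.1, -0.1,  0.1]))
1.0 (array([25.7, -0.5, 28.9]), array([-0.1, -0.1,  0.1]))
1.1 (array([33.9, -0.5, 34.8]), array([-0.1, -0.1,  0.1]))
1.2 (array([42.6, -0.5, 39.8]), array([-0.1, -0.1,  0.1]))
1.3 (array([51.8, -0.5, 43.9]), array([-0.1, -0.1,  0.1]))
1.4 (array([61.3, -0.4, 47.1]), array([-0.1, -0.1,  0.1]))
1.5 (array([71.1, -0.4, 49.3]), array([-0.1, -0.1,  0.1]))
```

View pics/s8.png

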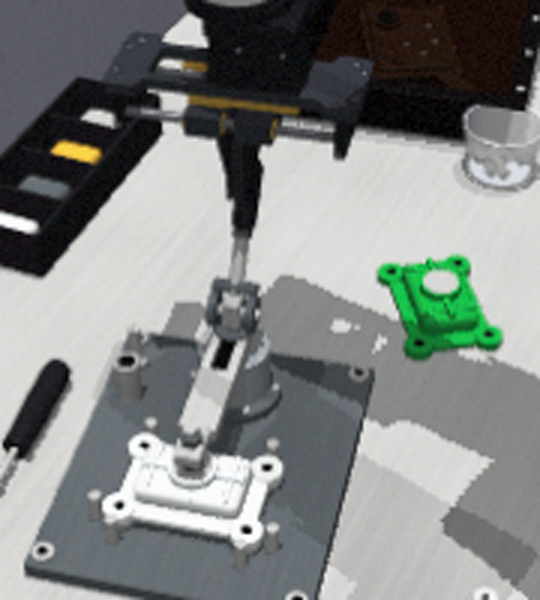

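play_rows([
  [[5.5,0,7],[0,0,0],0],
  [[11.5,0,15],[0,0,0],0],
  [[18,0,22],[0,0,0],0],
  [[26,0,29],[0,0,0],0],
  [[34,0,35],[0,0,0],0],
  [[42.5,0,40],[0,0,0],0],
  [[50,0,43],[0,0,0],0],
  [[56,0,45],[0,0,0],0],
])

```text
time_s: 10.7
position: [0.6137, -0.0492, 0.139]
tcp_rot: [[0.0, 0.976, 0.218], [-0.001, 0.218, -0.976], [-1.0, 0.0, 0.002]]
force: [-1.9, 0.7, 4.7]
opening: 0.001
```

play_rows([
  [[2,0,1],[0,0,0],0],
  [[4,0,1.5],[0,0,0],0],
  [[4,0,1.5],[0,0,0],0],
])

```text
time_s: 11.0
position: [0.6139, -0.0502, 0.1355]
tcp_rot: [[0.001, 0.976, 0.218], [-0.001, 0.218, -0.976], [-1.0, 0.0, 0.001]]
force: [-0.2, -1.1, 2.0]
opening: 0.007
```

play_rows([
  [[1,0,0],[0,0,0],0],
  [[2,0,0],[0,0,0],0],
  [[3,0,0],[0,0,0],0],
  [[3,0,0],[0,0,0],0],
])

```text
time_s: 11.4
position: [0.6141, -0.0507, 0.1332]
tcp_rot: [[0.001, 0.976, 0.219], [-0.002, 0.219, -0.976], [-1.0, 0.001, 0.003]]
force: [-0.9, -2.7, 5.2]
opening: 0.007
```

play_rows([
  [[1,0,0],[0,0,0],0],
  [[2,0,0],[0,0,0],0],
  [[2,0,0],[0,0,0],0],
])

```text
time_s: 11.7
position: [0.6144, -0.0508, 0.1327]
tcp_rot: [[0.002, 0.976, 0.219], [-0.003, 0.219, -0.976], [-1.0, 0.002, 0.003]]
force: [-3.4, -2.7, 12.3]
opening: 0.007
```

play_rows([
  [[1,0,0],[0,0,0],0],
  [[2,0,0],[0,0,0],0],
  [[2,0,0],[0,0,0],0],
])

```text
time_s: 12.0
position: [0.6146, -0.0508, 0.1323]
tcp_rot: [[0.003, 0.976, 0.219], [-0.003, 0.219, -0.976], [-1.0, 0.002, 0.004]]
force: [-6.3, -1.6, 20.4]
opening: 0.004
```

```bash
python3 -c "
from h import *
b=bot.capture('side');print(bot.read_state()['force'])
crop(b,'s9.png',190,120,180,200,3)"
```

```text
[-6.09866261 -1.13258577 20.27340427]
```

View pics/s9.png

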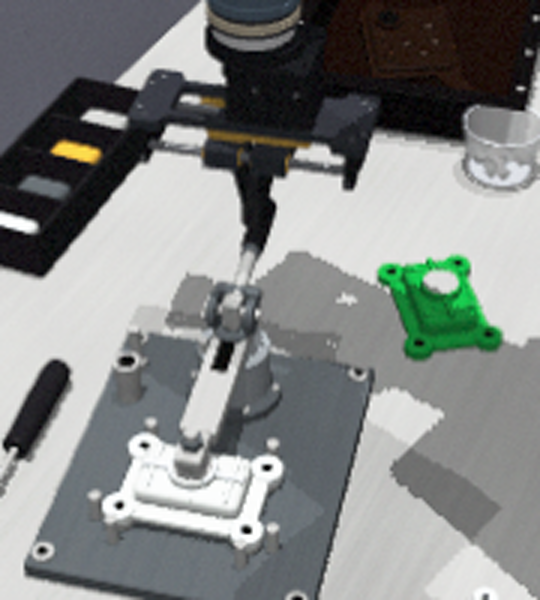

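The lever is at its stop: 20 N with hardly any motion, at the expected height. I go straight up and then away so I can check that nothing sprang back.

play_rows([
  [[-3,0,0],[0,0,0],0],
  [[-12,0,0],[0,0,0],0],
  [[-40,0,0],[0,0,0],0],
  [[-85,0,0],[0,0,0],0],
  [[-130,0,0],[0,0,0],0],
  [[-150,0,40],[0,0,0],0],
  [[-160,0,85],[0,0,0],0],
  [[-160,0,130],[0,0,0],0],
])

```text
time_s: 12.85
position: [0.6438, -0.1774, 0.2914]
tcp_rot: [[0.005, 0.976, 0.22], [-0.002, 0.22, -0.976], [-1.0, 0.005, 0.003]]
force: [0.8, -0.4, 0.1]
opening: 0.003
```

play_rows([
  [[0,-45,10],[0,0,0],0],
  [[0,-85,30],[0,0,0],0],
  [[0,-120,60],[0,0,0],0],
  [[0,-140,100],[0,0,0],0],
  [[0,-150,140],[0,0,0],0],
  [[0,-150,180],[0,0,0],0],
  [[0,-150,180],[0,0,0],0],
])

```text
time_s: 13.55
position: [0.5352, -0.3905, 0.2877]
tcp_rot: [[0.002, 0.977, 0.213], [-0.003, 0.213, -0.977], [-1.0, 0.001, 0.004]]
force: [-0.8, 0.0, 0.6]
opening: 0.003
```

```bash
python3 -c "
from h import *
b=bot.capture('side');a=bot.capture('top');print(bot.read_state()['force'])
cv2.imwrite('pics/a.png',a['img']);cv2.imwrite('pics/b.png',b['img'])
crop(b,'s10.png',190,160,150,160,3.7);crop(a,'t10.png',205,145,125,105,6)"
```

```text
[-0.37363136  0.31955225  0.08373282]
```

View pics/s10.png

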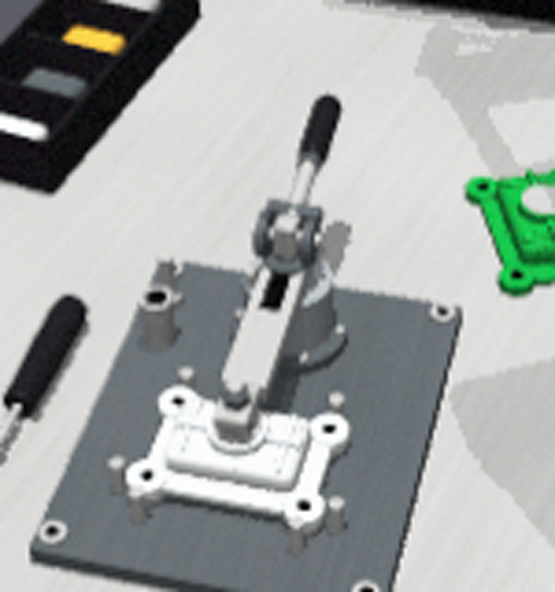

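View pics/t10.png

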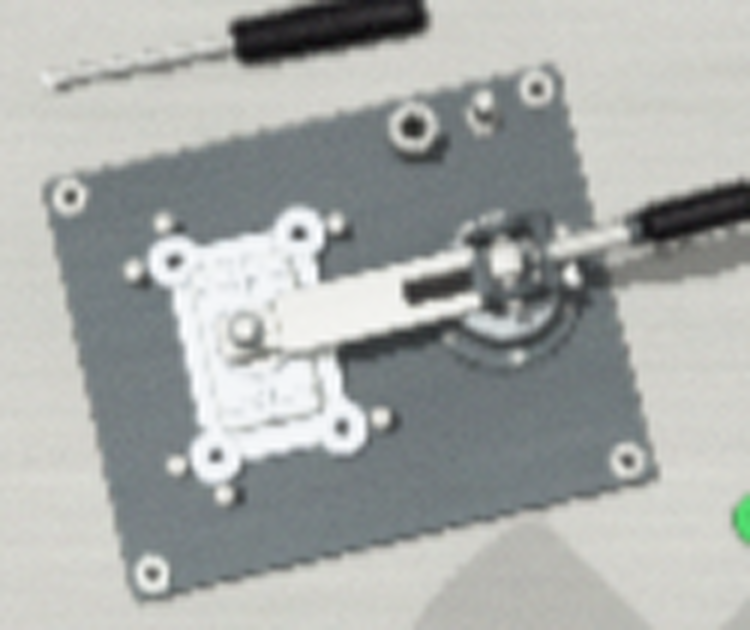

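```bash
python3 -c "
from h import *
a=bot.capture('top');b=bot.capture('side')
f=lambda p:(np.array(p)+.5)/6-.5+[205,145]
g=lambda p:(np.array(p)+.5)/3.7-.5+[190,160]
w=onz(a,f([(245,331)]),.089)[0];d=w[:2]-AX;print('nut',d@X,d@Y)
w,e=tri(a,f((245,331)),b,g((238,392)));print('nut tri',w,e)
m=(a['img'].max(2)<60).astype('uint8');n,l,st,ce=cv2.connectedComponentsWithStats(m)
for i in range(1,n):
    x,y=ce[i]
    if 300<x<345 and 165<y<195 and st[i,4]>20: print(st[i],ce[i])
mb=(b['img'].max(2)<60).astype('uint8');n,l,st,ce=cv2.connectedComponentsWithStats(mb)
for i in range(1,n):
    x,y=ce[i]
    if 265<x<290 and 180<y<210 and st[i,4]>20: print(st[i],ce[i])
for th in (1.2,1.3,1.4):
  P=lambda r:np.r_[AX-Y*r*np.sin(th),.1065+r*np.cos(th)]
  print(th,proj(a,P(.094)),proj(b,P(.094)),proj(b,P(.125)))
"
```

```text
nut -0.00046833514800203636 0.12678552905338777
nut tri [0.5644134  0.15746578 0.09004239] 0.002711678957333739
[312 176  20   9 110] [321.32727273 180.03636364]
[272 186  10  17 100] [276.72 193.74]
1.2 [[320.32966292 179.15675445]] [[275.0794514  190.16709575]] [[277.75099173 179.84170618]]
1.3 [[321.03402623 179.52498132]] [[275.39529959 192.27684677]] [[278.14166072 182.69613444]]
1.4 [[321.40125303 179.9772592 ]] [[275.62319656 194.65234684]] [[278.4175991  185.88046029]]
```

```bash
python3 -c "
from rig import bot
print(bot.hand_in())"
```

```text
the job is handed in; nothing more can be done
None
```

The cover is clamped and I have handed the job in at about 13.7 s of the 53 s allowed.

With the lever still up, I pushed the strap round with the shut fingers until it met its stop; the force rose to about 9 N with no further motion. I then pushed the lever down along its arc to its own stop, where about 20 N moved it hardly at all. After that I lifted the hand clear.

**Last checks:**
- **Strap:** the nut on the nose is 0.5 mm off the fixture's centre line and 127 mm out from the clamp axis, so the strap angle is about 0, with the pad over the boss.
- **Lever:** the grip is seen where an angle of 1.4 puts it, within about 1 pixel in both views.
- **Cover and bystanders:** the cover is still seated between its pins. The socket, bolt, screwdriver and green cover are where they were by eye. I didn't re-measure the other things lying further out on the bench.
- **Hand:** it is well clear, with only noise on the force reading.

**Disagreements:**
- The two cameras differed by 2–5 mm where I measured a point in both.
- The finger stood about 5 mm nearer the strap at the stop than I had worked out, probably because the fingers are thinner when shut than I assumed.
- Near the end of the press there was about 6 N of sideways force on the finger. The strap had not shifted afterwards.

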